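# Swing the heavy forming block to its station and stop it there

### The arm

A 6-joint arm with a two-finger parallel gripper is mounted at the origin on the work surface. World frame = base frame: x ahead of the robot, y to its left, z up, the work surface at z = 0. Lengths are in mm, angles in rad, forces in N, time in s.
With the tool pointing down it reaches from about 300 to 850 mm from the base axis. Payload 4.2 kg.
Tool frame: the origin (TCP) lies at the very end of the fingers, on their centre line; the grasp point (between the pads) lies 19 mm behind it; z points along the fingers, y is the line along which they close (so a half turn about z gives the same grasp; the last joint's range is limited). The gripper opens to 91 mm and grips with 3 to 60 N. Pads are 32 mm wide; open, the fingers measure 118 mm over their backs; the gripper's body (76 mm by 178 mm) begins 60 mm behind the grasp point.
Start: joints at [-1.276, 0.32, 1.565, -0, 1.257, -0.02], TCP at [178.038, -546.759, 213.976] pointing down, gripper open.
Joint ranges: [-3.11, 3.11], [-0.84, 2.01], [0.21, 2.61], [-1.34, 4.49], [0.05, 2.63], [-2.56, 2.56]. Speed limits (rad/s): [2.57, 2.57, 3.14, 3.14, 3.14, 3.14].

### API

Orientations are given as a rotation vector (axis times angle).
In Python, from cell import ctrl, get_image gives the robot as it stands.
- The arm moves only by the tool send_rows, never from a script. Its argument "motion" is a list that holds one entry, the list of rows, each a list of 5 numbers: the opening, from 0 (shut) to 1 (fully open), then the shift along the tool's x, y, z in mm, then the turn about the tool's z in rad. A call has 1 to 20 rows; each row shifts and turns the commanded pose from where the row before left it, along the tool's axes as they then stand; what a row does not reach is not made up. A row lasts 1/8 s, in which the tool goes at most 62.5 mm and 10.7 degrees, less where a joint would pass 70% of its speed; a pose out of reach is approached as far as the arm can. A call with a gripper value outside its range is refused whole. The fingers move at their own pace and stop on an object; "force" is the grip in N (left out, the last holds). Time passes only in rows, so rows that do not move let the fingers close. It gives the time, the measured TCP pose, the force, the opening and the grip force at its end, in the units of the state.
- ctrl.get_state(): the state, without advancing time (a new reading comes with each control period).
- get_image(name): name is "side" or "top"; returns a dict with "frame" (420x560x3 uint8, red, green, blue), "range_z" (420x560 float32, mm along the optical axis (not along the pixel's ray), 0 where there is no reading), "fx", "fy", "cx", "cy" (pixels), "xyz" and "rotation" of the camera in the world. Camera axes: x right, y down, z forward; pixel columns grow to the right and rows downward; lengths in mm; the calibration is good to about 2 mm. A picture is of the moment at which its call begins.
- ctrl.sign_off(): hands the job in; it is judged then, once.
The state is a dict: "t": time; "joint_positions": joint angles; "joint_velocities": joint speeds; "effort": joint torques, N m; "ee_pos": TCP position; "orientation": TCP orientation; "force": force on the tool from outside, world axes, zero at the start; "torque": the same for the moment, N m; "opening": finger opening in mm; "grasp_force": force on a finger pad.
Only numpy, scipy, OpenCV 4.12 (cv2) and the standard library are available. Lean on these libraries where they do the work, as an engineer would, in place of code of your own. Each camera call takes 0.05 s, during which the arm holds its last target. There are 200 camera calls.

### The job

Swing the heavy forming block, with the copper bowl on it, round its pillar until it stands centred over the yellow station bar, and leave it there at rest, let go and staying put for at least three seconds. Push it gently and only by the black bumper hoop around it: it is heavy, its bearing hardly slows it and the hoop is springy, so walk it round, ease it to a stop from the other side, and do not let it run into either end buffer. Keep off the block itself, the polished bowl and the oiled swing beam, and leave the other things on the bench where they are.

Things in the scene. Friction and masses are not known exactly. Their poses are not given: they have to be found in the camera images.
- stand: Green swing stand bolted to the bench: round flange 220 mm wide, 14 mm high, vertical pillar up to z = 182 mm. Origin on the bench on the pillar axis, about which the swing turns; its x axis points from the block to the pillar when the joint reads 0. Two green buffer brackets, 75 mm high, stand 130 mm from the axis.
- swing (a joint): Angle q of the swing about the pillar axis, rad. Block centre = stand origin + Rz(stand yaw) (-320 cos q, 320 sin q) mm: at 0 it lies in front of the pillar, towards the robot; growing q carries it clockwise from above, towards +y. End buffers at +-1.15. Inertia of the whole swing 0.71 kg m2; bearing friction 0.0015 N m plus 0.01 N m s/rad: it coasts for tens of seconds.
- bumper: Black rubber-faced bumper hoop with a red stripe, round the block's foot: 244 mm diameter, vertical side from z = 68 to 106 mm; push here. It floats on springs: gives up to 22 mm along the swing direction (its own y axis) with 120 N/m and springs back with little loss (2.5 N s/m); 0.5 kg. Centred on the block axis when not pushed. Too wide to grasp. Origin: on its axis, z = 66 mm.
- bumper_mid (a point): Centre of the bumper hoop, 87 mm above the bench, at pushing height; it moves with the hoop as its springs give.
- block: Forming block: round hooped hardwood block on an iron core, 196 mm diameter, 46 mm high, z = 111 to 157 mm, its top edge bevelled to 160 mm. Not to be touched. Origin: centre of its underside, 320 mm from the pillar axis. 4.0 kg (0.75 to 1.3 times that); the whole swing feels like 7.0 kg there.
- block_mid (a point): Point on the block's axis at its underside, 111 mm above the bench, 320 mm from the pillar axis.
- bowl: Polished copper bowl fixed upside down on top of the block, a dome 132 mm across and 60 mm high, from z = 157 to 217 mm. Not to be touched. Origin at the centre of its rim.
- beam: Grey oiled swing beam: flat steel bar 110 mm wide, 14 mm thick, top at z = 64 mm, from the grey bearing hub (108 mm across, up to z = 150 mm) at the pillar to under the block. Not to be touched. Origin on the pillar axis, on the bench; its -x axis points to the block.
- station: Yellow station bar: flat bar 370 x 30 x 5 mm lying on the bench, pointing radially from the pillar. Origin on the pillar axis; the bar runs along its -x axis, from 100 to 470 mm out. Its outer end shows beyond the block when the block stands over it.
- line_mark (a point): Point on the bar's centre line, 320 mm from the pillar axis, 5 mm above the bench: the block's axis is to stand above it.
- hammer: Hammer lying on the bench, bystander; origin at its middle underside.
- cup: Copper cup, 72 mm across, 80 mm high, bystander; origin at the centre of its base.
- scribe: Scribing tool with a round handle, lying on the bench, bystander.

How it is judged:
By the outcome, as a careful person would: the job done as asked, in the order asked, and still so for the second after the job is handed in, with the robot touching nothing.
It also fails if it takes over 45 s, if anything falls off the work surface, if the arm or the gripper's body presses on something with over 40 N, if the wrist force passes 120 N, or if a joint passes its speed limit or range.

## Working session

There is one attempt and no reset: what is moved stays moved. The work goes in short steps, Python scripts to look and compute and a tool call to move; the robot and the scene stay as the last step left them, time stands still between calls to the robot, and variables do not carry over. Pictures are saved under pics/ and viewed, at most 10 in all, crops included, and the job is handed in when it is done.

Besides the shell and the picture viewer there is one more tool, called after "Request:" by a JSON object that holds its "method" and its "body", one argument or row to a line. send_rows: Moves the arm, as the interface text tells. Its arguments: {"type":"object","properties":{"motion":{"type":"array","items":{"type":"array","items":{"type":"array","items":{"type":"number"}}}},"force":{"type":"number"}},"required":["motion"]}

```bash
mkdir -p pics
cat > h.py <<'E'
import numpy as np, cv2
from cell import ctrl, get_image
def snap(name,fn):
    im=get_image(name); cv2.imwrite(f'pics/{fn}.png',cv2.cvtColor(im['frame'],cv2.COLOR_RGB2BGR)); np.savez(f'pics/{fn}.npz',**im); return im
def cloud(im):
    z=im['range_z']; v,u=np.mgrid[:z.shape[0],:z.shape[1]]
    p=np.stack([(u-im['cx'])/im['fx']*z,(v-im['cy'])/im['fy']*z,z],-1)
    R=np.array(im['rotation']); 
    return p@R.T+np.array(im['xyz'])
E
python3 - <<'E'
from h import *
print(ctrl.get_state())
for n in('top','side'):
    im=snap(n,n+'1'); print(n,im['xyz'],im['rotation'],im['fx'],im['cx'],im['cy'])
E
```

```text
{'t': 0.0, 'joint_positions': array([-1.27600156e+00,  3.20279805e-01,  1.56566479e+00, -4.79275771e-05,
        1.25739389e+00, -1.99996727e-02]), 'joint_velocities': array([ 0.00038525,  0.00018159,  0.00029011, -0.00020264,  0.00190198,
        0.00380985]), 'effort': array([-1.44159501e-03, -4.12466526e+01, -2.31971812e+01,  7.27824890e-02,
        4.57277836e-02, -1.39676872e-04]), 'ee_pos': array([ 177.87269183, -546.26897392,  213.13275697]), 'orientation': array([-3.10105269e+00, -4.92191655e-01,  4.46284836e-04]), 'force': array([0.07480487, 0.18056877, 0.14458125]), 'torque': array([ 0.03423912, -0.03267917, -0.03642512]), 'grasp_force': 0.0, 'opening': 91.31034136438774}
top [ 285.80464746   59.37754135 1697.03724693] [-2.16196898  2.10674484 -0.17122289] 523.3560870318993 285.646794437576 209.78204258769415
side [ 147.89268656  -89.80827732 1466.83608009] [-2.34847105  1.675221   -0.24664682] 387.3980353369636 274.73728166245087 207.621803717384
```

View pics/top1.png

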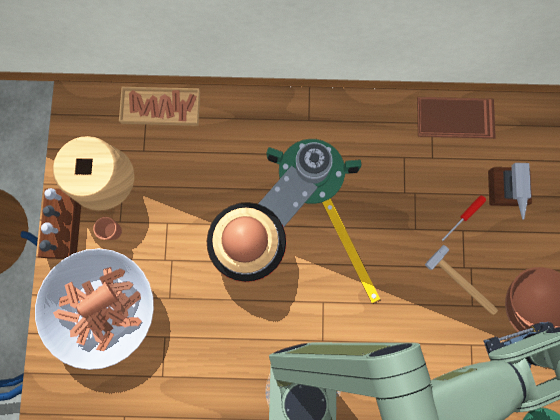

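View pics/side1.png

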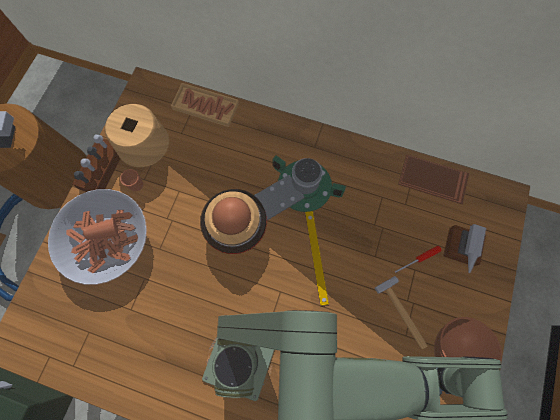

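The top view shows the pillar at about (314,158), the block at about (246,241) and the yellow bar running from (327,203) to (376,298). So q has to decrease, carrying the block to the right (−y). Next I'll measure.

```bash
cat >> h.py <<'E'
from scipy.spatial.transform import Rotation as Ro
from scipy.optimize import least_squares
def cloud(im):
    z=im['range_z'].astype(float); v,u=np.mgrid[:z.shape[0],:z.shape[1]]
    p=np.stack([(u-im['cx'])/im['fx']*z,(v-im['cy'])/im['fy']*z,z],-1)
    r=np.array(im['rotation']); R=Ro.from_rotvec(r).as_matrix() if r.shape==(3,) else r
    return p@R.T+np.array(im['xyz'])
def circ(p):
    s=least_squares(lambda a:np.hypot(p[:,0]-a[0],p[:,1]-a[1])-a[2],[*p.mean(0)[:2],60],loss='soft_l1'); return s.x
def yellow(im,P):
    f=im['frame'].astype(int); m=(f[...,0]>170)&(f[...,1]>140)&(f[...,2]<70)&(abs(P[...,2])<15)
    return P[m]
def bowl(im,P,c,rad=110):
    # bowl dome sphere/copper fit: points above 165 within rad of c
    m=(P[...,2]>163)&(P[...,2]<225)&(np.hypot(P[...,0]-c[0],P[...,1]-c[1])<rad)
    p=P[m]
    s=least_squares(lambda a:np.linalg.norm(p-a[:3],axis=1)-a[3],[c[0],c[1],150,66],loss='soft_l1'); return s.x,len(p)
E
python3 - <<'E'
from h import *
for n in('top1','side1'):
    im=dict(np.load(f'pics/{n}.npz')); P=cloud(im)
    px={'top1':[(314,158),(246,241),(105,231),(340,180)],'side1':[(307,170),(231,216),(130,182),(325,198)]}[n]
    for u,v in px: print((u,v),P[v,u].round(1))
    pil=P[px[0][1],px[0][0]]; 
    d=np.hypot(P[...,0]-pil[0],P[...,1]-pil[1])
    for lo,hi in((175,190),(140,156),(8,20)):
        m=(P[...,2]>lo)&(P[...,2]<hi)&(d<(130 if lo<20 else 75)); p=P[m]; print(lo,len(p),p.mean(0).round(1),p.min(0).round(),p.max(0).round())
    y=yellow(im,P); c=y.mean(0); vv=np.linalg.svd(y-c)[2][0]; t=(y-c)@vv
    print('yel',len(y),c.round(1),vv.round(4),(c+vv*t.min()).round(1),(c+vv*t.max()).round(1), 'residual sd',((y-c)@[-vv[1],vv[0],0]).std())
    b=P[px[1][1],px[1][0]]; 
    m=(P[...,2]>150)&(P[...,2]<160)&(np.hypot(P[...,0]-b[0],P[...,1]-b[1])<120); print('blockmean',P[m].mean(0).round(1),P[m].min(0).round(),P[m].max(0).round())
    print('bowl',bowl(im,P,b,64))
    m=(P[...,2]>98)&(P[...,2]<110)&(np.hypot(P[...,0]-b[0],P[...,1]-b[1])<140)&(np.hypot(P[...,0]-b[0],P[...,1]-b[1])>105); print('hoop',m.sum(),circ(P[m]))
E
```

```text
(314, 158) [693.7 -12.4 184.7]
(246, 241) [437.  177.7 220.1]
(105, 231) [479.1 653.1  11. ]
(340, 180) [ 665.7 -106.6   21. ]
175 130 [695.8 -12.3 179.9] [653. -55. 175.] [738.  29. 190.]
140 317 [685.1 -11.7 148.5] [642. -67. 140.] [757.  41. 156.]
8 1168 [697.2 -31.7  13.9] [ 565. -134.    8.] [819. 107.  20.]
yel 928 [ 438.4 -144.4    5. ] [-0.8925 -0.451   0.0013] [600.1 -62.7   4.8] [ 278.5 -225.2    5.2] residual sd 8.402637146733122
blockmean [444.1 185.8 155.3] [359.  97. 150.] [540. 278. 160.]
bowl (array([450.01784388, 188.0219195 , 152.57766252,  66.72278318]), 1374)
hoop 760 [447.02279098 185.42097209 114.66974373]
(307, 170) [692.8 -17.4 178.3]
(231, 216) [435.6 171.7 214.4]
(130, 182) [485.1 653.8   2.5]
(325, 198) [ 671.7 -111.6   13.5]
175 53 [698.1 -15.4 180.4] [675. -30. 175.] [715.   3. 189.]
140 215 [678.8 -18.6 147.7] [644. -71. 140.] [756.  39. 155.]
8 727 [683.8 -49.4  13.8] [ 577. -145.    8.] [800. 103.  20.]
yel 110 [ 309.1 -211.2    3.9] [-0.8407 -0.5412  0.0204] [ 342.9 -189.4    3.1] [ 282.2 -228.5    4.6] residual sd 8.186343672843497
blockmean [443.  179.3 155.1] [360.  97. 150.] [537. 271. 160.]
bowl (array([451.12767611, 185.19747137, 151.0778459 ,  66.82137797]), 941)
hoop 418 [449.69954287 183.88612176 114.7406606 ]
```

Measured values:
- Pillar is at (696,−13) and the block at (449,186), 318 mm out where 320 is expected, at angle φ≈0.68.
- The bar points along φ≈−0.47, and its outer end is 468 mm out where 470 is expected.
- The block therefore has to travel about 369 mm of arc clockwise-negative.

Plan: give it one gentle constant-speed push. The springy bounce leaves it at about 1.87 × finger speed. Then I cross over and stop it with a receding finger on the other side.

Request:
{"method": "send_rows", "body": {
  "motion": [
    [[0,0,0,-22,-0.145],[0,0,0,-22,-0.145],[0,0,0,-22,-0.145],[0,0,0,-22,-0.143],[0,50.4,-13.8,0,0],[0,50.4,-13.8,0,0],[0,50.4,-13.8,0,0],[0,50.4,-13.8,0,0],[0,50.4,-13.8,0,0],[0,50.4,-13.8,0,0],[0,50.4,-13.8,0,0],[0,50.4,-13.8,0,0],[0,50.4,-13.8,0,0],[0,50.4,-13.8,0,0],[0,50.4,-13.8,0,0],[0,50.4,-13.8,0,0],[0,50.4,-13.8,0,0],[0,50.4,-13.8,0,0],[0,50.4,-13.8,0,0],[0,50.4,-13.8,0,0]]
  ]
}}

```text
t: 2.6
ee_pos: [512.1, 221.4, 301.5]
orientation: [2.833, 1.357, -0.001]
force: [0.8, -0.4, 0.4]
opening: 0.5
grasp_force: 0.0
```

Request:
{"method": "send_rows", "body": {
  "motion": [
    [[0,49.2,-13.8,0,0],[0,49.2,-13.8,0,0],[0,0,0,42,0],[0,0,0,42,0],[0,0,0,42,0],[0,0,0,42,0],[0,0,0,41,0],[0,0,0,0,0]]
  ]
}}

```text
t: 3.6
ee_pos: [549.6, 312.3, 89.3]
orientation: [2.833, 1.356, -0.014]
force: [-0.1, 0.0, 0.3]
opening: 0.2
grasp_force: 0.0
```

Run:
```python
from h import *
s=ctrl.get_state(); print(s['ee_pos'],s['force'])
im=snap('top','top2'); P=cloud(im); print(bowl(im,P,[449,186],64))
i2=snap('side','side2');f=np.hstack([im['frame'][120:340,120:400],i2['frame'][100:320,100:380]])
cv2.imwrite('pics/c2.png',cv2.resize(cv2.cvtColor(f,4),(800,314)))
```

```text
[549.59957069 312.33630858  89.26267979] [-0.0762454   0.00809538  0.27350046]
(array([450.27535031, 187.46249564, 153.627874  ,  65.72024366]), 1123)
```

View pics/c2.png

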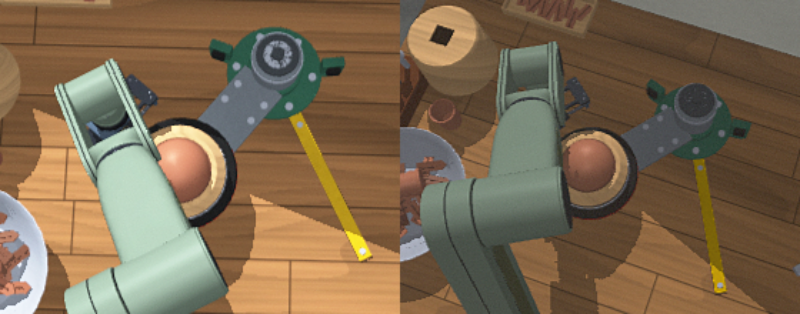

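The crop shows the fingers down on the +y side, clear of the hoop, with the bowl and bar visible. The forearm passes beside and above the bowl, so I'll check its height there before pushing.

Run:
```python
from h import *
for n in('top2','side2'):
    P=cloud(dict(np.load(f'pics/{n}.npz')))
    m=(np.hypot(P[...,0]-450,P[...,1]-187)<110)&(P[...,2]>230); p=P[m]; print(m.sum(),p[:,2].min() if len(p) else 0)
    for q in ((480,230),(440,240),(450,187)):
        m=(np.hypot(P[...,0]-q[0],P[...,1]-q[1])<12)&(P[...,2]>230); print(q,np.percentile(P[m][:,2],[0,50,100]).round() if m.any() else None)
```

```text
2689 430.16273995916276
(480, 230) [522. 531. 539.]
(440, 240) [541. 555. 565.]
(450, 187) [494. 529. 538.]
1779 405.23619892441116
(480, 230) [526. 531. 539.]
(440, 240) [544. 556. 564.]
(450, 187) [475. 528. 539.]
```

Request:
{"method": "send_rows", "body": {
  "motion": [
    [[0,-5,0,0,0],[0,-5,0,0,0],[0,-3,0,0,0],[0,-2.7,0,0,0],[0,-2.7,0,0,0],[0,-2.7,0,0,0],[0,-2.7,0,0,0],[0,-2.7,0,0,0],[0,-2.7,0,0,0],[0,-2.7,0,0,0],[0,-2.7,0,0,0],[0,-2.7,0,0,0],[0,-2.7,0,0,0],[0,-2.7,0,0,0],[0,-2.7,0,0,0]]
  ]
}}

```text
t: 5.58
ee_pos: [523.5, 278.1, 92.9]
orientation: [2.834, 1.356, -0.0]
force: [0.6, -0.6, -0.3]
opening: 0.6
grasp_force: 0.0
```

```bash
cat >> h.py <<'E'
PIL=np.array([696,-13.])
def phi(n='top',g=None):
    t=ctrl.get_state()['t']; im=get_image(n); P=cloud(im); c=np.array(g,float)
    for _ in range(3): s,k=bowl(im,P,c,64); c=s[:2]
    d=c-PIL; return t,np.arctan2(d[1],-d[0]),np.hypot(*d),k,s.round(1)
E
python3 - <<'E'
from h import *
s=ctrl.get_state(); print(s['t'],s['ee_pos'],s['force'])
print(phi('top',[445,180])); print(phi('side',[445,180]))
E
```

```text
5.575 [523.46497898 278.08368036  92.86980911] [ 0.62365531 -0.57727348 -0.2710725 ]
(5.575, np.float64(0.6047499542092197), np.float64(317.0532216004053), 1014, array([435.2, 167.3, 153.6,  65.8]))
(5.625, np.float64(0.5937276365546047), np.float64(314.9066336960628), 1003, array([435. , 163.2, 151.7,  66.4]))
```

Request:
{"method": "send_rows", "body": {
  "motion": [
    [[0,4,0,-35,0],[0,0,0,-42,0],[0,0,0,-42,0],[0,0,0,-42,0],[0,0,0,-42,0]]
  ]
}}

```text
t: 6.3
ee_pos: [526.0, 281.4, 297.4]
orientation: [2.834, 1.356, 0.0]
force: [0.7, 0.6, -0.4]
opening: 0.1
grasp_force: 0.0
```

Run:
```python
from h import *
s=ctrl.get_state(); print(s['t'],s['ee_pos'],s['orientation'],s['force'])
print(phi('top',[420,142])); print(phi('side',[420,142]))
e=s['ee_pos']; psi=.893; n=12; d=(np.array([454.5,-251])-e[:2])/n; D=(2.01-psi)/n; print(D)
print([[0,round(np.cos(p)*d[0]+np.sin(p)*d[1],1),round(np.sin(p)*d[0]-np.cos(p)*d[1],1)] for p in psi+D*np.arange(n)])
```

```text
6.3 [526.00738626 281.41505946 297.35037383] [2.83358533e+00 1.35623807e+00 3.88495594e-04] [ 0.71777638  0.55255908 -0.36653076]
(6.3, np.float64(0.5163551235846111), np.float64(317.30329965216026), 1337, array([420.1, 143.7, 153.6,  66. ]))
(6.35, np.float64(0.5035394122269585), np.float64(314.9049648866946), 1038, array([420.2, 139. , 151.3,  66.7]))
0.09308333333333331
[[0, np.float64(-38.3), np.float64(23.2)], [0, np.float64(-40.3), np.float64(19.5)], [0, np.float64(-41.9), np.float64(15.7)], [0, np.float64(-43.2), np.float64(11.7)], [0, np.float64(-44.1), np.float64(7.7)], [0, np.float64(-44.6), np.float64(3.5)], [0, np.float64(-44.8), np.float64(-0.6)], [0, np.float64(-44.5), np.float64(-4.8)], [0, np.float64(-43.9), np.float64(-8.9)], [0, np.float64(-42.9), np.float64(-12.9)], [0, np.float64(-41.5), np.float64(-16.9)], [0, np.float64(-39.7), np.float64(-20.7)]]
```

Request:
{"method": "send_rows", "body": {
  "motion": [
    [[0,-38.3,23.2,0,-0.093],[0,-40.3,19.5,0,-0.093],[0,-41.9,15.7,0,-0.093],[0,-43.2,11.7,0,-0.093],[0,-44.1,7.7,0,-0.093],[0,-44.6,3.5,0,-0.093],[0,-44.8,-0.6,0,-0.093],[0,-44.5,-4.8,0,-0.093],[0,-43.9,-8.9,0,-0.093],[0,-42.9,-12.9,0,-0.093],[0,-41.5,-16.9,0,-0.093],[0,-39.7,-20.7,0,-0.093]]
  ]
}}

```text
t: 7.9
ee_pos: [453.6, -252.2, 295.0]
orientation: [-1.681, -2.652, 0.0]
force: [0.1, -0.0, 0.1]
opening: 0.2
grasp_force: 0.0
```

Run:
```python
from h import *
s=ctrl.get_state(); print(s['t'],s['ee_pos'],s['orientation'],s['force'])
print(phi('top',[392,77])); print(phi('side',[392,75]))
```

```text
7.9 [ 453.61448251 -252.21137467  295.02410563] [-1.68113159e+00 -2.65247034e+00  2.34221502e-05] [ 0.13481181 -0.00201568  0.09235246]
(7.9, np.float64(0.32505049047485285), np.float64(316.81087836244535), 1515, array([395.8,  88.2, 154. ,  65.8]))
(7.95, np.float64(0.3119855876663555), np.float64(315.15968759468853), 1064, array([396.1,  83.7, 152.1,  66.3]))
```

Request:
{"method": "send_rows", "body": {
  "motion": [
    [[0,0,0,41,0],[0,0,0,41,0],[0,0,0,41,0],[0,0,0,41,0],[0,0,0,39,0],[0,0,0,0,0],[0,0,0,0,0],[0,0,0,0,0],[0,0,0,0,0],[0,0,0,0,0],[0,0,0,0,0],[0,0,0,0,0],[0,0,0,0,0],[0,0,0,0,0],[0,0,0,0,0],[0,0,0,0,0]]
  ]
}}

```text
t: 10.0
ee_pos: [454.3, -251.0, 92.9]
orientation: [1.686, 2.651, -0.0]
force: [1.0, -0.3, 0.4]
opening: 0.3
grasp_force: 0.0
```

Run:
```python
from h import *
s=ctrl.get_state(); print(s['t'],s['ee_pos'],s['orientation'],s['force'])
for k in range(2):
  print(phi('top',[376,7])); print(phi('side',[376,5]))
```

```text
10.0 [ 454.32033384 -250.96995836   92.93195451] [ 1.68570455e+00  2.65100138e+00 -9.70447401e-05] [ 0.95759086 -0.30044043  0.35934675]
(10.0, np.float64(0.0869292063258575), np.float64(316.87916312070996), 1515, array([380.3,  14.5, 153.5,  66.1]))
(10.05, np.float64(0.07250142923054949), np.float64(315.6074139589453), 722, array([381.2,   9.9, 151.3,  66.6]))
(10.1, np.float64(0.07640626538602244), np.float64(316.6878216765001), 1511, array([380.2,  11.2, 153.5,  65.9]))
(10.15, np.float64(0.06223920201203344), np.float64(315.4066733651654), 731, array([381.2,   6.6, 151.3,  66.6]))
```

Request:
{"method": "send_rows", "body": {
  "motion": [
    [[0,0,0,0,0],[0,0,0,0,0],[0,0,0,0,0],[0,0,0,0,0],[0,0,0,0,0],[0,0,0,0,0],[0,0,0,0,0],[0,0,0,0,0],[0,0,0,0,0],[0,0,0,0,0],[0,0,0,0,0],[0,0,0,0,0],[0,0,0,0,0],[0,0,0,0,0],[0,0,0,0,0],[0,0,0,0,0]]
  ]
}}

```text
t: 12.2
ee_pos: [454.3, -251.0, 93.0]
orientation: [1.686, 2.651, -0.0]
force: [-1.2, 0.6, -0.0]
opening: 0.4
grasp_force: 0.0
```

Run:
```python
from h import *
s=ctrl.get_state(); print(s['t'],s['ee_pos'],s['force'])
a=phi('top',[381,-62]); b=phi('side',[381,-66]); print(a,b)
T=np.array([[450.2,187.6],[420.1,143.7],[395.8,88.2],[380.3,14.5],[435.2,167.3],[380.2,11.2],a[4][:2]])
S=np.array([[451.1,185.2],[435,163.2],[420.2,139],[396.1,83.7],[381.2,9.9],[381.2,6.6],b[4][:2]])
for Q in(T,S):
    r=least_squares(lambda c:np.hypot(*(Q-c).T)-320,[696,-13]); c=r.x
    print(c,r.fun.round(1),np.arctan2(Q[:,1]-c[1],c[0]-Q[:,0]).round(4))
for n in('top1','top2','side2'):
    im=dict(np.load(f'pics/{n}.npz')); P=cloud(im); f=cv2.cvtColor(im['frame'],cv2.COLOR_RGB2HSV)
    m=(f[...,0]>22)&(f[...,0]<34)&(f[...,1]>170)&(abs(P[...,2]-5)<15); y=P[m]
    y=y[np.hypot(y[:,0]-438,y[:,1]+144)<200]; c=y.mean(0)
    v=cv2.fitLine(y[:,:2].astype(np.float32),cv2.DIST_HUBER,0,.01,.01).ravel(); v=v if v[0]<0 else -v
    print(n,len(y),'bar angle',np.arctan2(-v[1],-v[0]) , 'line thru',v[2:], 'pillar offset',(696-v[2])*-v[1]*1+( -13-v[3])*v[0])
```

```text
12.2 [ 454.33947035 -250.98495756   92.96806889] [-1.15003345  0.57088694 -0.03162369]
(12.2, np.float64(-0.14638807008116156), np.float64(316.823788312942), 1511, array([382.6, -59.2, 153.5,  66.1])) (12.25, np.float64(-0.16096964251246976), np.float64(316.5297593696133), 893, array([383.6, -63.7, 151.6,  66.6]))
[699.21756762 -13.28008177] [-0.1  0.2 -0.1  0.1 -0.1 -0.  -0.1] [ 0.6788  0.5123  0.3228  0.0869  0.5999  0.0766 -0.144 ]
[700.1852471  -15.87471046] [ 0.1 -0.  -0.  -0.   0.  -0.2  0.2] [ 0.6791  0.5939  0.5053  0.3165  0.0806  0.0703 -0.1499]
top1 935 bar angle 0.47008774 line thru [-437.2552   144.83679] pillar offset 654.04034
top2 928 bar angle 0.46732348 line thru [-438.31528  144.35698] pillar offset 651.4919
side2 677 bar angle 0.46696413 line thru [-434.57147  150.32983] pillar offset 654.8015
```

Request:
{"method": "send_rows", "body": {
  "motion": [
    [[0,0,0,0,0],[0,0,0,0,0],[0,0,0,0,0],[0,0,0,0,0],[0,0,0,0,0],[0,0,0,0,0],[0,0,0,0,0],[0,-1.7,0,0,0],[0,-1.7,0,0,0],[0,-1.7,0,0,0],[0,-1.7,0,0,0],[0,-1.7,0,0,0]]
  ]
}}

```text
t: 13.8
ee_pos: [458.0, -258.8, 92.9]
orientation: [1.686, 2.651, -0.0]
force: [0.6, 1.1, -0.5]
opening: 0.2
grasp_force: 0.0
```

Run:
```python
from h import *
s=ctrl.get_state(); print(s['t'],s['ee_pos'],s['force'])
```

```text
13.8 [ 457.97703161 -258.81745923   92.94880314] [ 0.58905686  1.05283416 -0.54417213]
```

Request:
{"method": "send_rows", "body": {
  "motion": [
    [[0,-1.7,0,0,0],[0,-1.7,0,0,0],[0,-1.7,0,0,0],[0,-1.7,0,0,0],[0,-1.7,0,0,0],[0,-1.7,0,0,0],[0,-1.7,0,0,0],[0,-1.7,0,0,0],[0,-1.7,0,0,0],[0,-1.7,0,0,0],[0,-1.7,0,0,0],[0,-1.7,0,0,0],[0,-1.7,0,0,0],[0,-1.7,0,0,0],[0,-1.7,0,0,0],[0,-1.7,0,0,0],[0,-1.7,0,0,0],[0,-1.7,0,0,0],[0,-1.7,0,0,0]]
  ]
}}

```text
t: 16.18
ee_pos: [471.6, -288.0, 92.9]
orientation: [1.686, 2.651, -0.0]
force: [-0.3, -0.7, 0.8]
opening: 0.3
grasp_force: 0.0
```

```bash
cat >> h.py <<'E'
PT=np.array([699.22,-13.28]); PS=np.array([700.19,-15.87])
def q2(n,g):
    a=phi(n,g); c=a[4][:2]-(PT if n=='top' else PS); return n,round(a[0],3),'phi %.4f R %.1f'%(np.arctan2(c[1],-c[0]),np.hypot(*c)),a[3]
E
python3 - <<'E'
from h import *
s=ctrl.get_state(); print(s['t'],s['ee_pos'],s['force'])
for k in range(3):
  print(q2('top',[414,-155])); print(q2('side',[414,-158]))
E
```

```text
16.175 [ 471.64565403 -288.03124811   92.94930948] [-0.26902976 -0.66011645  0.84693457]
('top', 16.175, 'phi -0.4536 R 319.8', 1512)
('side', 16.225, 'phi -0.4540 R 320.2', 503)
('top', 16.275, 'phi -0.4540 R 319.7', 1501)
('side', 16.325, 'phi -0.4531 R 319.4', 507)
('top', 16.375, 'phi -0.4537 R 319.7', 1509)
('side', 16.425, 'phi -0.4533 R 320.2', 505)
```

The block came to rest at φ≈−0.4537, about 4.6 mm short of the bar at −0.468. I'll cross back to the other side, re-measure, and give it one very small nudge.

Request:
{"method": "send_rows", "body": {
  "motion": [
    [[0,-10,0,0,0],[0,0,0,-42,0],[0,0,0,-42,0],[0,0,0,-42,0],[0,0,0,-42,0],[0,0,0,-42,0],[0,51.8,0.1,0,0],[0,51.8,0.1,0,0],[0,51.8,0.1,0,0],[0,51.8,0.1,0,0],[0,51.8,0.1,0,0],[0,51.8,0.1,0,-0.012],[0,0,0,41,0],[0,0,0,41,0],[0,0,0,41,0],[0,0,0,41,0],[0,0,0,44,0],[0,0,0,0,0]]
  ]
}}

```text
t: 18.73
ee_pos: [342.6, -15.3, 93.2]
orientation: [-1.667, -2.656, 0.005]
force: [0.4, -0.0, 0.2]
opening: 0.3
grasp_force: 0.0
```

Run:
```python
from h import *
s=ctrl.get_state(); print(s['t'],s['ee_pos'],s['orientation'],s['force'])
print(q2('top',[414,-155])); print(q2('side',[414,-158]))
im=snap('top','top3'); i2=snap('side','side3')
f=np.hstack([im['frame'][140:340,220:460],i2['frame'][120:320,180:420]])
cv2.imwrite('pics/c3.png',cv2.resize(cv2.cvtColor(f,4),(800,333),interpolation=cv2.INTER_CUBIC))
```

```text
18.725 [342.58216162 -15.30861611  93.23729786] [-1.66682901 -2.65605237  0.00511747] [ 0.41447543 -0.00566236  0.24004614]
('top', 18.725, 'phi -0.4535 R 319.8', 1479)
('side', 18.775, 'phi -0.4543 R 320.5', 1118)
```

View pics/c3.png

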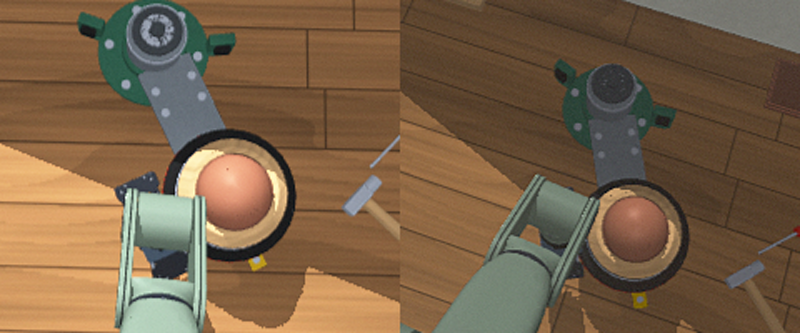

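The picture shows the block at rest almost over the bar, whose tip shows just right of the block's foot line at about (257,263) in the left half. The fingers are down on the +y side, about 18 mm off the hoop. I'll creep in.

Request:
{"method": "send_rows", "body": {
  "motion": [
    [[0,-3,0,0,0],[0,-3,0,0,0],[0,-3,0,0,0],[0,-0.6,0,0,0],[0,-0.18,0,0,0],[0,-0.18,0,0,0],[0,-0.18,0,0,0],[0,-0.18,0,0,0],[0,-0.18,0,0,0],[0,-0.18,0,0,0],[0,-0.18,0,0,0],[0,-0.18,0,0,0],[0,-0.18,0,0,0],[0,-0.18,0,0,0]]
  ]
}}

```text
t: 20.68
ee_pos: [349.6, -25.6, 94.9]
orientation: [1.67, 2.661, -0.0]
force: [0.4, 1.3, -0.7]
opening: 0.6
grasp_force: 0.0
```

```bash
cat > p.py <<'E'
from h import *
s=ctrl.get_state(); print(s['t'],s['ee_pos'],s['force'])
print(q2('top',[414,-155])); print(q2('side',[414,-158]))
E
python3 p.py
```

```text
20.675 [349.55051979 -25.56932925  94.94441403] [ 0.44957927  1.32125183 -0.74738419]
('top', 20.675, 'phi -0.4550 R 319.8', 1411)
('side', 20.725, 'phi -0.4544 R 320.4', 1114)
```

Request:
{"method": "send_rows", "body": {
  "motion": [
    [[0,-0.18,0,0,0],[0,-0.18,0,0,0],[0,-0.18,0,0,0],[0,-0.18,0,0,0],[0,-0.18,0,0,0]]
  ]
}}

```text
t: 21.4
ee_pos: [349.9, -26.4, 94.9]
orientation: [1.67, 2.661, -0.0]
force: [-0.4, 0.4, -0.1]
opening: 0.4
grasp_force: 0.0
```

```bash
python3 p.py
```

```text
21.4 [349.94337583 -26.37431201  94.92814911] [-0.35311449  0.42735079 -0.12774192]
('top', 21.4, 'phi -0.4542 R 319.8', 1402)
('side', 21.45, 'phi -0.4537 R 320.4', 1114)
```

Request:
{"method": "send_rows", "body": {
  "motion": [
    [[0,-0.18,0,0,0],[0,-0.18,0,0,0],[0,-0.18,0,0,0],[0,-0.18,0,0,0],[0,-0.18,0,0,0],[0,-0.18,0,0,0],[0,-0.18,0,0,0],[0,-0.18,0,0,0]]
  ]
}}

```text
t: 22.5
ee_pos: [350.6, -27.7, 94.9]
orientation: [1.67, 2.661, -0.0]
force: [-0.7, -0.1, 0.2]
opening: 0.3
grasp_force: 0.0
```

```bash
python3 p.py
```

```text
22.5 [350.56209429 -27.65649569  94.92274145] [-0.72283996 -0.11781271  0.24883086]
('top', 22.5, 'phi -0.4549 R 319.6', 1398)
('side', 22.55, 'phi -0.4540 R 320.4', 1118)
```

Request:
{"method": "send_rows", "body": {
  "motion": [
    [[0,-0.25,0,0,0],[0,-0.25,0,0,0],[0,-0.2,0,0,0],[0,-0.18,0,0,0],[0,-0.18,0,0,0],[0,-0.18,0,0,0],[0,-0.18,0,0,0],[0,-0.18,0,0,0],[0,-0.18,0,0,0],[0,-0.18,0,0,0]]
  ]
}}

```text
t: 23.85
ee_pos: [351.4, -29.4, 94.9]
orientation: [1.67, 2.661, -0.0]
force: [1.8, 0.5, 0.0]
opening: 0.8
grasp_force: 0.0
```

```bash
python3 p.py
```

```text
23.85 [351.42140033 -29.44690678  94.92489021] [1.77879688 0.53156156 0.02115201]
('top', 23.85, 'phi -0.4543 R 319.8', 1379)
('side', 23.9, 'phi -0.4548 R 320.4', 1119)
```

Request:
{"method": "send_rows", "body": {
  "motion": [
    [[0,-0.18,0,0,0],[0,-0.18,0,0,0],[0,-0.18,0,0,0],[0,-0.18,0,0,0],[0,-0.18,0,0,0],[0,-0.18,0,0,0],[0,-0.18,0,0,0],[0,-0.18,0,0,0]]
  ]
}}

```text
t: 24.95
ee_pos: [352.0, -30.7, 94.9]
orientation: [1.67, 2.661, -0.0]
force: [-0.0, -0.8, 0.4]
opening: 0.3
grasp_force: 0.0
```

```bash
python3 p.py
```

```text
24.95 [352.03045187 -30.72479874  94.9100869 ] [-0.02277334 -0.80901465  0.37821954]
('top', 24.95, 'phi -0.4544 R 319.9', 1366)
('side', 25.0, 'phi -0.4543 R 320.5', 1118)
```

Request:
{"method": "send_rows", "body": {
  "motion": [
    [[0,-0.18,0,0,0],[0,-0.18,0,0,0],[0,-0.18,0,0,0],[0,-0.18,0,0,0],[0,-0.18,0,0,0],[0,-0.18,0,0,0],[0,-0.18,0,0,0],[0,-0.18,0,0,0]]
  ]
}}

```text
t: 26.05
ee_pos: [352.7, -32.0, 94.9]
orientation: [1.67, 2.661, -0.0]
force: [0.1, 0.3, -0.3]
opening: 0.3
grasp_force: 0.0
```

```bash
python3 p.py
```

```text
26.05 [352.66509337 -32.03081852  94.92895537] [ 0.11454092  0.29535047 -0.25838931]
('top', 26.05, 'phi -0.4600 R 319.9', 1367)
('side', 26.1, 'phi -0.4600 R 320.4', 1116)
```

Request:
{"method": "send_rows", "body": {
  "motion": [
    [[0,0,0,0,0],[0,2,0,0,0],[0,4,0,0,0],[0,6,0,0,0],[0,0,0,0,0],[0,0,0,0,0]]
  ]
}}

```text
t: 26.9
ee_pos: [347.5, -21.1, 95.0]
orientation: [1.669, 2.661, -0.0]
force: [-0.3, -0.7, -0.4]
opening: 0.7
grasp_force: 0.0
```

```bash
python3 p.py
```

```text
26.9 [347.4900585  -21.12612752  94.97763681] [-0.31274932 -0.67422109 -0.38442013]
('top', 26.9, 'phi -0.4645 R 319.7', 1459)
('side', 26.95, 'phi -0.4651 R 320.4', 1117)
```

Request:
{"method": "send_rows", "body": {
  "motion": [
    [[0,5,0,0,0],[0,5,0,-35,0],[0,0,0,-42,0],[0,0,0,-42,0],[0,0,0,-42,0],[0,30,0,-30,0],[0,45,0,0,0],[0,45,0,0,0],[0,45,0,0,0],[0,45,0,0,0],[0,0,0,0,0],[0,0,0,0,0],[0,0,0,0,0],[0,0,0,0,0],[0,0,0,0,0],[0,0,0,0,0],[0,0,0,0,0],[0,0,0,0,0]]
  ]
}}

```text
t: 29.25
ee_pos: [251.8, 176.9, 285.9]
orientation: [1.67, 2.661, -0.0]
force: [0.0, -1.3, 0.0]
opening: 0.4
grasp_force: 0.0
```

```bash
python3 p.py
python3 - <<'E'
from h import *
im=snap('top','top4'); i2=snap('side','side4')
f=np.hstack([im['frame'][140:340,220:460],i2['frame'][120:320,180:420]])
cv2.imwrite('pics/c4.png',cv2.resize(cv2.cvtColor(f,4),(800,333),interpolation=cv2.INTER_CUBIC))
E
```

```text
29.25 [251.75687915 176.89504872 285.90059965] [ 0.00431042 -1.26598889  0.03756021]
('top', 29.25, 'phi -0.4714 R 319.8', 1503)
('side', 29.3, 'phi -0.4714 R 320.2', 1114)
```

View pics/c4.png

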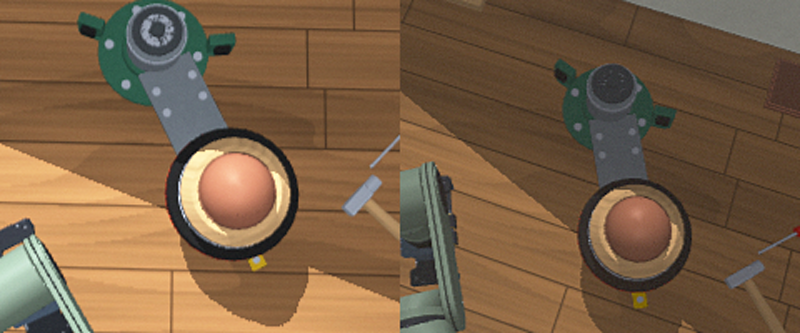

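The arm is clear and the block stands over the bar, with the tip at about (257,262) on the beam's line. Next I'll confirm that it stays at rest.

Request:
{"method": "send_rows", "body": {
  "motion": [
    [[0,0,0,0,0],[0,0,0,0,0],[0,0,0,0,0],[0,0,0,0,0],[0,0,0,0,0],[0,0,0,0,0],[0,0,0,0,0],[0,0,0,0,0],[0,0,0,0,0],[0,0,0,0,0],[0,0,0,0,0],[0,0,0,0,0],[0,0,0,0,0],[0,0,0,0,0],[0,0,0,0,0],[0,0,0,0,0],[0,0,0,0,0],[0,0,0,0,0],[0,0,0,0,0],[0,0,0,0,0]]
  ]
}}

```text
t: 31.95
ee_pos: [251.8, 176.9, 285.9]
orientation: [1.67, 2.661, -0.0]
force: [-0.1, -0.5, -0.2]
opening: 0.4
grasp_force: 0.0
```

```bash
python3 p.py
```

```text
31.95 [251.75326965 176.90964534 285.910481  ] [-0.10632001 -0.48856586 -0.1911458 ]
('top', 31.95, 'phi -0.4712 R 319.9', 1507)
('side', 32.0, 'phi -0.4714 R 320.4', 1117)
```

Request:
{"method": "send_rows", "body": {
  "motion": [
    [[0,0,0,0,0],[0,0,0,0,0],[0,0,0,0,0],[0,0,0,0,0],[0,0,0,0,0],[0,0,0,0,0],[0,0,0,0,0],[0,0,0,0,0],[0,0,0,0,0],[0,0,0,0,0],[0,0,0,0,0],[0,0,0,0,0],[0,0,0,0,0],[0,0,0,0,0],[0,0,0,0,0],[0,0,0,0,0]]
  ]
}}

```text
t: 34.05
ee_pos: [251.8, 176.9, 285.9]
orientation: [1.67, 2.661, -0.0]
force: [-0.5, 0.9, -0.4]
opening: 0.4
grasp_force: 0.0
```

```bash
python3 p.py
```

```text
34.05 [251.77264319 176.90188514 285.9303168 ] [-0.47343583  0.87976849 -0.39173274]
('top', 34.05, 'phi -0.4715 R 319.9', 1503)
('side', 34.1, 'phi -0.4720 R 320.3', 1122)
```

It has been at rest for about 5 s, within about 1 mm of the bar line, so I'm handing it in.

```bash
python3 -c "from cell import ctrl; print(ctrl.sign_off())"
```

```text
the job is handed in; nothing more can be done
None
```

The block stands at rest over the yellow station bar, about 1 mm off its centre line by camera measurement; it had been still and untouched for about 5 s when I handed it in at about 34 s, though the sign-off returned no verdict.

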